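# Open the stuck jam jar in the bench clamp

## Robot

A 6-joint arm with a two-finger parallel gripper is mounted at the origin on the work surface. World frame = base frame: x ahead of the robot, y to its left, z up, the work surface at z = 0. Lengths are in mm, angles in degrees, forces in N, time in s.
With the tool pointing down it reaches from about 275 to 775 mm from the base axis. Payload 14.6 kg.
Tool frame: the origin (TCP) lies at the very end of the fingers, on their centre line; the grasp point (between the pads) lies 19 mm behind it (hold_point_z is the distance from the TCP to the grasp point, in mm); z points along the fingers, y is the line along which they close (so a half turn about z gives the same grasp; the last joint's range is limited). The gripper opens to 85 mm and grips with 20 to 120 N. Pads are 22 mm wide; open, the fingers measure 114 mm over their backs; the gripper's body (76 mm by 85 mm) begins 54 mm behind the grasp point. The pads swing forward as they close: fully open they stand 13 mm farther back than shut.
Start: joints at [63.467, 15.075, -2.767, 72.158, 0, 81.102], TCP at [159.06, 500.328, 231.278] pointing down, gripper open.
Joint ranges: [-151.79, 151.79], [-50.71, 97.33], [-67.44, 78.34], [-121.81, 120.89], [-77.56, 73.72], [-180, 180]. Speed limits (degrees/s): [108.29, 108.29, 147.25, 159.86, 180, 180].

## Interface

Orientations are given as [roll, pitch, yaw] about the fixed x, y, z axes, in that order (R = Rz(yaw) Ry(pitch) Rx(roll)).
In Python, from rig import observe, grab_frame, get_calibration, sign_off, look_for, outline_of, hold_point_z gives the robot as it stands.
- The arm moves only by the shell command python3 -m handwheel 'ROWS' [OPENING]. ROWS is JSON, a list of rows, each a list of 4 numbers: the shift along the tool's x, y, z in m, then the turn about the tool's z in degrees. In form: [[x, y, z, yaw], ...]. A call has 1 to 12 rows; each row shifts and turns the commanded pose from where the row before left it, along the tool's axes as they then stand; what a row does not reach is not made up. A row lasts 1/10 s, in which the tool goes at most 50 mm and 8.59 degrees, less where a joint would pass 70% of its speed; a pose out of reach is approached as far as the arm can. A call with a gripper value outside its range is refused whole. OPENING is the opening, from 0 (shut) to 1 (fully open), set as the call begins (- or left out, the last holds). The fingers move at their own pace and stop on an object; the grip force is fixed at half the most. Time passes only in rows, so rows that do not move let the fingers close. It gives the time, the measured TCP pose, the force, the opening and the grip force at its end, in the units of the state.
- observe(): the state, without advancing time (a new reading comes with each control period).
- grab_frame(name): name is "scene" or "top" or "wrist"; returns the picture (400x640x3 uint8, red, green, blue); there is no depth.
- get_calibration(name): a dict with "fx", "fy", "cx", "cy" (pixels), "k1" (the pictures are not rectified: a ray, as slopes to the right and down, at radius r is drawn at 1 + k1 r^2 times it, then the intrinsics apply), "xyz" and "rotation" of the camera in the world; the wrist camera has in their place "tool_from_camera" (4x4, takes a point from camera to tool coordinates, whose origin is the TCP and whose axes are the flange's). Camera axes: x right, y down, z forward; pixel columns grow to the right and rows downward; lengths in mm; the calibration is good to about 2 mm. A picture is of the moment at which its call begins: read the wrist's pose just before it. get_calibration takes no time and is no camera call.
- sign_off(): hands the job in; it is judged then, once.
Trained networks look in the newest picture that a camera, given by its name, has taken for a name from the list of things; names that differ only in an ending like _2 or _b are one class to them, and where a whole thing is asked for, a point or a joint stands for the part that bears it (a point fixed in the world has none). Each returns a list of dicts, best first, with "conf" (0 to 1); they miss things now and then, are a little off and sometimes report something else, mostly with a low value. They report only what shows in the picture. A call takes as long as a camera call. They do not tell look-alikes from the thing itself.
- look_for(camera, thing): "rect" ([left, top, width, height] as shares, 0 to 1, of the picture: columns of its width, rows of its height, round what is visible of it).
- outline_of(camera, thing): "mask" (400x640 bool, what is visible of it) and "rect" ([left, top, width, height] as shares, 0 to 1, of the picture: columns of its width, rows of its height, round what is visible of it).
The state is a dict: "clock": time; "joints": joint angles; "dq": joint speeds; "joint_torque": joint torques, N m; "position": TCP position; "ee_rot": TCP orientation; "ft_force": force on the tool from outside, world axes, zero at the start; "ft_torque": the same for the moment, N m; "grip_width": opening from 0.0 (shut) to 1.0 (fully open); "grip_force": force on a finger pad.
Only numpy, scipy, OpenCV 4.12 (cv2) and the standard library are available. Lean on these libraries where they do the work, as an engineer would, in place of code of your own. Each camera call takes 0.05 s, during which the arm holds its last target. There are 200 camera calls.

## Task

Two jam jars stand on the bakery bench; open the one held in the bench clamp: its lid is stuck, so grip the lid firmly from above, break it loose with a hard counter-clockwise twist (seen from above), spin it on to about a quarter turn and lift it straight off. Lay the lid flat, top side up, in the shallow steel tray, setting it down rather than dropping it. Leave the other jar standing where it is.

Things in the scene. Friction and masses are not known exactly. Their poses are not given: they have to be found in the camera images.
- lid_mid (a point): Centre (half-way up, on the axis) of the clamped jar's lid: round ribbed steel cap, 58 mm across, 24 mm high, 50 g; z up out of its top. Hidden lugs hold it down and stop clockwise turning. Counter-clockwise it resists with 0.4 to 0.9 N m for 25 degrees, then spins freely; from 50 to 125 degrees of total turn (aim for 80) it lifts off, clear after 25 mm straight up.
- jar_mouth (a point): Centre of the rim of the clamped amber jar, 122 mm above the bench, 9 mm above the seated lid's centre. The jar, 53 mm wide, narrower than its lid, cannot move: two plywood jaws on a 130 mm square dark steel plate fixed to the bench hold it. The jaws end 54 mm below the lid's lower edge, so fingers may reach past it. z up, x and y along the plate's edges.
- tray_floor (a point): Centre of the inner floor of the shallow steel tray, fixed to the bench: outside 150 mm along its x, 180 mm along its y, walls 3 mm thick and 18 mm high above the bench; the floor is 3 mm above the bench. A lid lying in it has its centre 12 mm above this point.
- spare_mid (a point): Centre (half-way up) of the other jar, which is to be left alone: same amber glass and same 58 mm steel lid, 110 mm tall in all, standing loose on the bench without a clamp.
Things that resemble listed ones, but are neither listed nor needed, are in the scene too. Of the things that look like the part that bears lid_mid, the middle-sized one is meant.

How it is judged (in metres and radians):
On the way, in this order (a step that is already met when the one before it is completed fails the run):
1. the lid is broken loose: turned by more than 30 degrees while still down on the jar (angle between the x axis of lid_mid and the x axis of jar_mouth, either way round above 0.52 rad and distance between lid_mid and jar_mouth below 0.016 m), for 0.05 s.
2. the lid is lifted off, more than 30 mm above its place on the jar (z of lid_mid in the frame of jar_mouth above 0.021 m), for 0.1 s.
At the end, for the whole second after the job is handed in: The lid lies released and at rest inside the tray, on its floor (centre 12 mm above the floor, within 5 mm), top side up and flat within 10 degrees; the other jar stands upright within 20 mm of where it was (x of lid_mid in the frame of tray_floor between -0.075 and 0.075 m and y of lid_mid in the frame of tray_floor between -0.09 and 0.09 m and z of lid_mid in the frame of tray_floor between 0.007 and 0.017 m and angle between each of lid_mid, spare_mid's own z axis and vertical below 0.17 rad and linear speed of lid below 0.03 m/s and distance of spare_mid from where it was at the start of the episode below 0.02 m); the robot touches nothing.
It fails at once if the other jar is pushed more than 20 mm or tipped (distance of spare_mid from where it was at the start of the episode above 0.02 m or angle between spare_mid's own z axis and vertical above 0.26 rad).
It fails at once if the lid is dropped: let go away from the jar with its centre more than 45 mm above the tray's floor (horizontal distance between lid_mid and jar_mouth above 0.05 m and z of lid_mid in the frame of tray_floor above 0.045 m and contact force between lid and anything else below 0.01 N).
It also fails if it takes over 45 s, if anything falls off the work surface, if the arm or the gripper's body presses on something with over 40 N, if the wrist force passes 120 N, or if a joint passes its speed limit or range.

## Working session

There is one attempt and no reset: what is moved stays moved. The work goes in short steps, Python scripts to look and compute and a shell command to move; the robot and the scene stay as the last step left them, time stands still between calls to the robot, and variables do not carry over. Pictures are saved under pics/ and viewed, at most 10 in all, crops included, and the job is handed in when it is done.

```bash
mkdir -p pics; python3 - <<'E'
from rig import *
import cv2,numpy as np
print(observe(), hold_point_z if not callable(hold_point_z) else hold_point_z())
for c in ["scene","top"]:
    im=grab_frame(c); cv2.imwrite(f"pics/{c}0.png",im[:,:,::-1]); print(c,get_calibration(c))
    for t in ["lid_mid","jar_mouth","tray_floor","spare_mid"]:
        for d in look_for(c,t): 
            r=np.array(d["rect"])*[640,400,640,400]; print(t,r.round(),round(d["conf"],2))
print(get_calibration("wrist"),observe()["clock"])
E
```

```text
{'clock': 0.0, 'joints': array([ 6.34670489e+01,  1.51006716e+01, -2.80108823e+00,  7.21565072e+01,
       -9.11247689e-04,  8.11029241e+01]), 'dq': array([-0.05515187, -0.00615232, -0.01683196,  0.08798037,  0.06587325,
        0.0323678 ]), 'joint_torque': array([ 2.53039660e-03, -6.37614512e+01,  3.84562075e+01,  1.39248453e-02,
       -2.59671623e-05, -9.91096059e-07]), 'position': array([158.95147216, 500.11096911, 230.8255893 ]), 'ee_rot': array([-1.79942293e+02, -8.11128898e-03,  1.62364121e+02]), 'ft_force': array([-0.75827426,  0.11630518, -0.70541889]), 'ft_torque': array([-0.00616855,  0.0047022 ,  0.02502393]), 'grip_force': 0.0, 'grip_width': 0.999736210501038} 18.700000000000003
scene {'fx': 484.88434657969117, 'fy': 484.88434657969117, 'cx': 317.4541045507361, 'cy': 202.98428230146695, 'k1': -0.09597880849971853, 'xyz': array([816.60685293, 460.66155365, 755.15681121]), 'rotation': array([-140.11448181,   -0.88347271,  150.96086199])}
lid_mid [297. 231.  47.  48.] 0.81
lid_mid [417. 256.  23.  26.] 0.72
lid_mid [362. 275.  41.  39.] 0.6
jar_mouth [331. 287.  88.  78.] 
[... 386 characters left out ...]
6. 198.  28.  29.] 0.85
lid_mid [294. 196.  36.  38.] 0.78
lid_mid [248. 271.  17.  21.] 0.75
jar_mouth [201. 183.  78.  74.] 0.8
tray_floor [359. 208.  97.  93.] 0.85
spare_mid [304. 131.  28.  34.] 0.81
{'fx': 315.0250165300791, 'fy': 315.0250165300791, 'cx': 313.84829853671005, 'cy': 197.15193660801995, 'k1': 0.01306793216248938, 'tool_from_camera': array([[ 1.01920609e-03, -9.56141746e-01, -2.92902582e-01,
         7.52625749e+01],
       [ 9.99999249e-01,  1.17396574e-03, -3.52582510e-04,
         5.39681215e-01],
       [ 6.80976452e-04, -2.92902002e-01,  9.56142224e-01,
        -1.43562764e+02],
       [ 0.00000000e+00,  0.00000000e+00,  0.00000000e+00,
         1.00000000e+00]])} 0.5
```

View pics/top0.png

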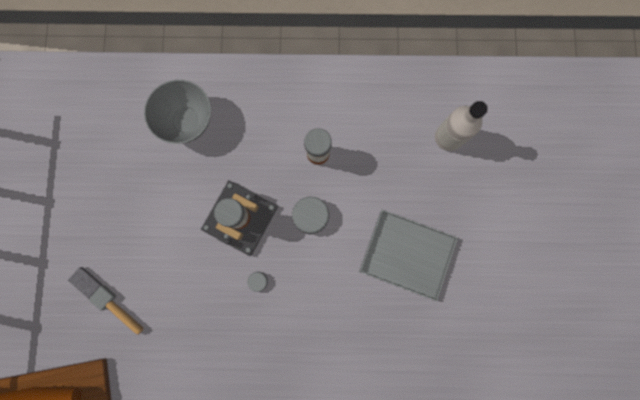

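View pics/scene0.png

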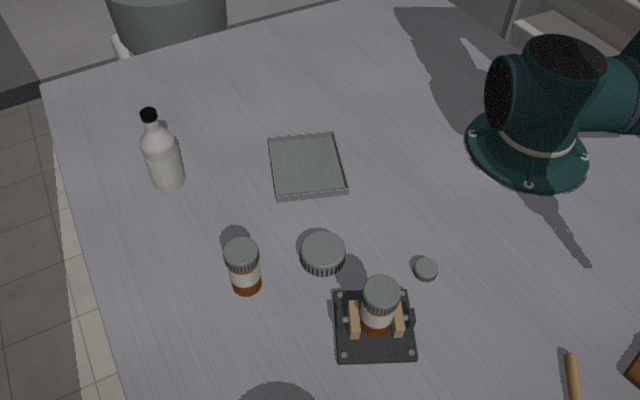

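```bash
cat > h.py <<'E'
from rig import *
import cv2,numpy as np
from scipy.spatial.transform import Rotation as R
def cam(c,st=None):
    k=get_calibration(c)
    if c=="wrist":
        T=np.eye(4);T[:3,:3]=R.from_euler("xyz",st["ee_rot"],degrees=True).as_matrix();T[:3,3]=st["position"]
        T=T@k["tool_from_camera"];return k,T[:3,3],T[:3,:3]
    return k,k["xyz"],R.from_euler("xyz",k["rotation"],degrees=True).as_matrix()
def at(c,u,v,z,st=None):
    k,p,M=cam(c,st)
    d=np.array([(u-k["cx"])/k["fx"],(v-k["cy"])/k["fy"]]);s=d.copy()
    for _ in range(20): s=d/(1+k["k1"]*(s@s))
    r=M@[s[0],s[1],1]
    return p+r*(z-p[2])/r[2]
E
python3 - <<'E'
from h import *
for n,c,u,v,z in [("lid","top",230,212.5,125),("lid","scene",382.5,294,113),("lid?","top",312,215,60),("lid?","scene",320.5,255,60),("small","top",256.5,281.5,20),("small","scene",428.5,269,20),
 ("tray","top",407.5,254.5,9),("tray","scene",309.5,166.5,9),("spare","top",318,148,55),("spare","scene",243.5,267.5,55)]:
    print(n,c,at(c,u,v,z).round(1))
E
```

```text
lid top [548.6 190.1 125. ]
lid scene [547.9 198.4 113. ]
lid? top [552.6  27.7  60. ]
lid? scene [577.1  62.1  60. ]
small top [408.  148.3  20. ]
small scene [408.  158.2  20. ]
tray top [ 471.8 -187.1    9. ]
tray scene [ 469.4 -176.1    9. ]
spare top [702.3  16.9  55. ]
spare scene [702.7  19.4  55. ]
```

The top view shows the clamped lid at about (230,212) on the dark plate. The larger loose lid is at (311,215), the small one at (258,282), the spare jar at (318,148) and the tray at (411,255). The scene view agrees, with the clamped lid at (381,294). I'll go above it next.

```bash
python3 -m handwheel '[[-0.0386,-0.0145,0,0],[-0.0386,-0.0145,0,0],[-0.0386,-0.0145,0,0],[-0.0386,-0.0145,0,0],[-0.0386,-0.0145,0,0],[-0.0386,-0.0145,0,0],[-0.0386,-0.0145,0,0],[-0.0386,-0.0145,0,0],[-0.0386,-0.0145,0,0],[-0.0386,-0.0145,0,0],[-0.0386,-0.0145,0,0],[-0.0386,-0.0145,0,0]]' 1
python3 -m handwheel '[[0,0,0,0],[0,0,0,0],[0,0,0,0]]'
python3 - <<'E'
from h import *
s=observe(); im=grab_frame("wrist"); cv2.imwrite("pics/w1.png",im[:,:,::-1])
print(s["position"],s["ee_rot"],s["joints"].round(1),s["clock"])
for d in outline_of("wrist","lid_mid"):
    m=d["mask"]; v,u=np.nonzero(m); (cx,cy),r=cv2.minEnclosingCircle(np.c_[u,v].astype(np.float32))
    print(d["conf"],cx,cy,r,np.array(d["rect"])*[640,400,640,400], at("wrist",cx,cy,125,s))
E
```

```text
clock: 1.7
position: [549.0, 192.8, 231.4]
ee_rot: [180.0, 0.0, 162.4]
ft_force: [1.1, 0.5, -0.8]
grip_width: 1.0
grip_force: 0.0
clock: 2.0
position: [547.1, 194.7, 231.3]
ee_rot: [180.0, -0.0, 162.4]
ft_force: [-1.0, -0.1, 0.2]
grip_width: 0.999
grip_force: 0.0
[547.10152365 194.65978229 231.34938797] [ 1.79999397e+02 -1.79864856e-02  1.62394787e+02] [11.5 20.6  5.5 74.9  0.  29.1] 2.0
0.92 316.3305969238281 195.56246948242188 35.2001838684082 [282.88  163.12   69.312  67.72 ] [547.74694833 197.08252982 125.        ]
0.71 188.3480987548828 215.0 39.66460418701172 [151.488 180.92   76.672  75.72 ] [531.57199319  89.11163618 125.        ]
0.63 233.5 57.5 23.505416870117188 [212.608  36.48   44.928  40.   ] [429.35757401 170.96759482 125.        ]
```

View pics/w1.png

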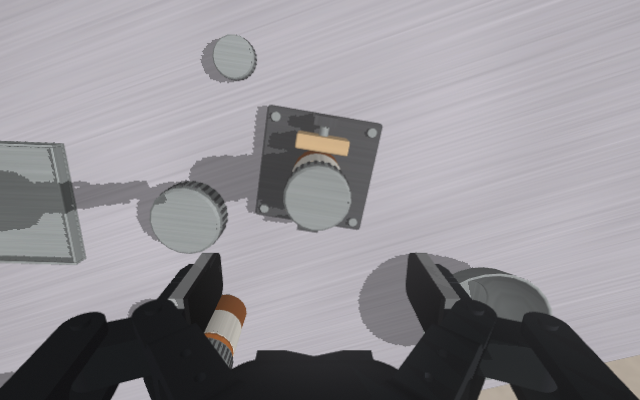

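The wrist view shows the clamped lid's top disc centred at about (317,197), roughly 3 mm off the tool axis along y. The open fingertips project to about 15 mm behind the TCP, so the TCP is defined with the fingers shut. I'll descend to TCP z ≈ 98 so the tips don't reach below the lid's lower edge.

```bash
python3 -m handwheel '[[-0.001,0.003,0.02,0],[0,0,0.025,0],[0,0,0.025,0],[0,0,0.025,0],[0,0,0.02,0],[0,0,0.01,0],[0,0,0.008,0],[0,0,0,0],[0,0,0,0],[0,0,0,0]]' 1
python3 -m handwheel '[[0,0,0,0],[0,0,0,0],[0,0,0,0],[0,0,0,0],[0,0,0,0],[0,0,0,0],[0,0,0,0],[0,0,0,0]]' 0
```

```text
clock: 3.1
position: [550.1, 196.9, 99.1]
ee_rot: [180.0, 0.1, 162.4]
ft_force: [0.1, -0.6, 0.4]
grip_width: 1.0
grip_force: 0.0
clock: 3.9
position: [549.9, 196.7, 99.0]
ee_rot: [180.0, 0.0, 162.4]
ft_force: [-3.5, -0.4, 7.9]
grip_width: 0.66
grip_force: 63.1
```

```bash
python3 -m handwheel '[[0,0,0,-5],[0,0,0,-5],[0,0,0,-5]]'; python3 -c "
from rig import *;s=observe();print(s['ft_torque'],s['ft_force'])"
python3 -m handwheel '[[0,0,0,-6],[0,0,0,-6],[0,0,0,-6]]'; python3 -c "
from rig import *;s=observe();print(s['ft_torque'],s['ft_force'])"
```

```text
clock: 4.2
position: [549.4, 196.6, 98.9]
ee_rot: [-180.0, 0.0, 177.5]
ft_force: [-6.7, -2.0, 11.7]
grip_width: 0.662
grip_force: 63.6
[-0.38231234  1.20693296 -0.49017697] [-6.66962939 -1.9531084  11.74046893]
clock: 4.5
position: [549.5, 196.6, 99.0]
ee_rot: [-180.0, 0.0, -164.4]
ft_force: [-3.9, -2.3, 9.1]
grip_width: 0.666
grip_force: 63.3
[-0.57152035  0.77310968 -0.13642574] [-3.85964316 -2.33790014  9.08235581]
```

The torque rose to 0.49 N m and then fell off past 25°, so the lid has broken loose without obvious slip. I'll carry on to about 80°, then lift a little.

```bash
python3 -m handwheel '[[0,0,0,-7],[0,0,0,-7],[0,0,0,-7],[0,0,0,-7],[0,0,0,-7],[0,0,0,-7],[0,0,0,-6],[0,0,0,0],[0,0,0,0]]'
python3 -m handwheel '[[0,0,-0.005,0],[0,0,-0.005,0],[0,0,-0.005,0],[0,0,0,0]]'
```

```text
clock: 5.4
position: [550.2, 195.7, 98.9]
ee_rot: [-179.9, -0.1, -116.7]
ft_force: [-1.0, -8.2, 7.8]
grip_width: 0.662
grip_force: 63.0
clock: 5.8
position: [549.6, 196.5, 113.8]
ee_rot: [-180.0, -0.0, -116.6]
ft_force: [-1.6, -5.3, 2.3]
grip_width: 0.666
grip_force: 66.0
```

```bash
python3 -m handwheel '[[0,0,-0.02,0],[0,0,-0.03,0],[0,0,-0.03,8.3],[0,0,0,8.3],[0,0,0,8.3],[0,0,0,8.3],[0,0,0,8.3],[0,0,0,8.3],[0,0,0,8.3],[0,0,0,8.3],[0,0,0,8.3],[0,0,0,8.3]]'
python3 -m handwheel '[[-0.0045,-0.016,0,0],[-0.0045,-0.032,0,0],[-0.0045,-0.032,0,0],[-0.0045,-0.032,0,0],[-0.0045,-0.032,0,0],[-0.0045,-0.032,0,0],[-0.0045,-0.032,0,0],[-0.0045,-0.032,0,0],[-0.0045,-0.032,0,0],[-0.0045,-0.032,0,0],[-0.0045,-0.032,0,0],[-0.0045,-0.032,0,0]]'
python3 -m handwheel '[[0,-0.016,0,0],[0,0,0,0],[0,0,0,0],[0,0,0,0]]'
python3 - <<'E'
from h import *
s=observe(); im=grab_frame("wrist"); cv2.imwrite("pics/w2.png",im[:,:,::-1])
print(s["position"],s["ee_rot"],s["joints"].round(1))
for d in outline_of("wrist","tray_floor"):
    v,u=np.nonzero(d["mask"]); print(d["conf"],np.array(d["rect"])*[640,400,640,400])
E
```

```text
clock: 7.0
position: [549.6, 197.0, 193.2]
ee_rot: [180.0, -0.0, 160.0]
ft_force: [-0.5, 0.5, -0.4]
grip_width: 0.662
grip_force: 65.7
clock: 8.2
position: [475.9, -169.7, 193.4]
ee_rot: [180.0, 0.0, 160.6]
ft_force: [0.2, -1.0, -0.8]
grip_width: 0.662
grip_force: 65.7
clock: 8.6
position: [471.5, -182.5, 193.3]
ee_rot: [180.0, 0.0, 160.5]
ft_force: [0.1, -0.9, -0.7]
grip_width: 0.662
grip_force: 65.7
[ 471.45972511 -182.48897133  193.32315764] [1.79986482e+02 5.14273054e-03 1.60473395e+02] [-30.4  14.  -10.2  65.7   0.  -10.9]
0.91 [215.424 103.48  188.992 140.2  ]
```

View pics/w2.png

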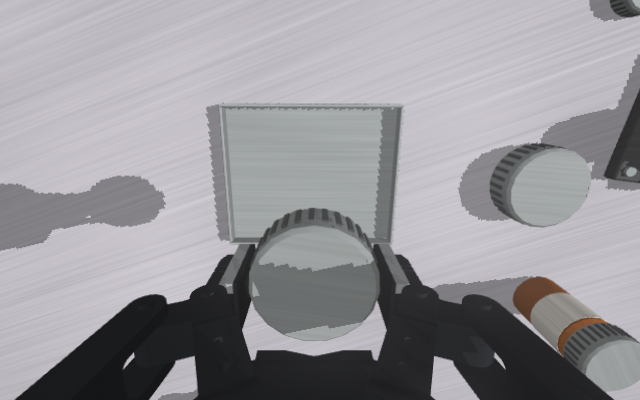

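The lid is held flat at about (315,275), with the tray behind it and square to the fingers. The tray corners are near (220,104), (403,105), (391,241) and (231,241).

```bash
python3 - <<'E'
from h import *
s=observe()
P=np.array([at("wrist",u,v,18,s) for u,v in [(220,104),(403,105),(391,241),(231,241)]])
c=P.mean(0); print(P.round(0),c, [np.linalg.norm(P[i]-P[i-1]).round() for i in range(4)])
M=R.from_euler("xyz",s["ee_rot"],degrees=True).as_matrix(); print(M.T@(c-s["position"]))
E
```

```text
[[ 374. -244.   18.]
 [ 434.  -77.   18.]
 [ 569. -126.   18.]
 [ 510. -293.   18.]] [ 471.59168979 -184.81729703   18.        ] [np.float64(145.0), np.float64(177.0), np.float64(144.0), np.float64(177.0)]
[ -0.79632178  -2.32045715 175.35528952]
```

The tray measures 177 × 145 mm, which matches, and its centre is within 3 mm of the tool axis. The lid centre rides 14 mm above the TCP, so it will be seated at TCP z ≈ 1.

```bash
python3 -m handwheel '[[-0.001,-0.002,0.02,0],[0,0,0.03,0],[0,0,0.03,0],[0,0,0.03,0],[0,0,0.03,0],[0,0,0.02,0],[0,0,0.015,0],[0,0,0.007,0],[0,0,0,0],[0,0,0,0]]'
python3 -m handwheel '[[0,0,0.002,0],[0,0,0.002,0],[0,0,0.002,0],[0,0,0,0],[0,0,0,0]]'
```

```text
clock: 9.7
position: [472.1, -185.3, 11.9]
ee_rot: [-180.0, 0.0, 160.4]
ft_force: [0.6, -0.2, -0.6]
grip_width: 0.66
grip_force: 65.7
clock: 10.2
position: [471.7, -185.3, 5.3]
ee_rot: [180.0, -0.0, 160.4]
ft_force: [-1.2, 0.2, -1.1]
grip_width: 0.665
grip_force: 65.7
```

```bash
python3 -m handwheel '[[0,0,0.001,0],[0,0,0.001,0],[0,0,0.001,0],[0,0,0,0],[0,0,0,0]]'; python3 -m handwheel '[[0,0,0.001,0],[0,0,0,0],[0,0,0,0]]'
```

```text
clock: 10.7
position: [471.7, -185.3, 2.3]
ee_rot: [180.0, -0.0, 160.4]
ft_force: [-0.7, -0.2, -0.1]
grip_width: 0.665
grip_force: 65.7
clock: 11.0
position: [471.7, -185.3, 1.3]
ee_rot: [-180.0, -0.0, 160.4]
ft_force: [0.1, -0.3, 0.7]
grip_width: 0.663
grip_force: 65.7
```

```bash
python3 -m handwheel '[[0,0,0.0007,0],[0,0,0,0],[0,0,0,0]]'; python3 -m handwheel '[[0,0,0.0007,0],[0,0,0,0],[0,0,0,0]]'
```

```text
clock: 11.3
position: [471.8, -185.3, 1.0]
ee_rot: [-180.0, 0.0, 160.4]
ft_force: [-2.0, 1.5, 9.1]
grip_width: 0.659
grip_force: 66.8
clock: 11.6
position: [471.8, -185.4, 0.9]
ee_rot: [-180.0, 0.1, 160.4]
ft_force: [-5.8, 3.2, 22.5]
grip_width: 0.661
grip_force: 68.2
```

Contact came at the expected height. I'll release and retreat upward.

```bash
python3 -m handwheel '[[0,0,-0.001,0],[0,0,0,0],[0,0,0,0],[0,0,0,0],[0,0,0,0],[0,0,0,0],[0,0,0,0]]' 1
python3 -m handwheel '[[0,0,-0.01,0],[0,0,-0.02,0],[0,0,-0.03,0],[0,0,-0.04,0],[0,0,-0.04,0],[0,0,-0.03,0],[0,0,0,0],[0,0,0,0],[0,0,0,0]]'
python3 - <<'E'
from h import *
s=observe(); im=grab_frame("wrist"); cv2.imwrite("pics/w3.png",im[:,:,::-1])
E
```

```text
clock: 12.3
position: [471.7, -185.3, 0.8]
ee_rot: [-180.0, -0.0, 160.4]
ft_force: [0.3, -0.3, 0.4]
grip_width: 1.003
grip_force: 0.0
clock: 13.2
position: [471.2, -185.0, 170.2]
ee_rot: [180.0, -0.1, 160.4]
ft_force: [0.1, -0.5, 0.1]
grip_width: 1.001
grip_force: 0.0
```

View pics/w3.png

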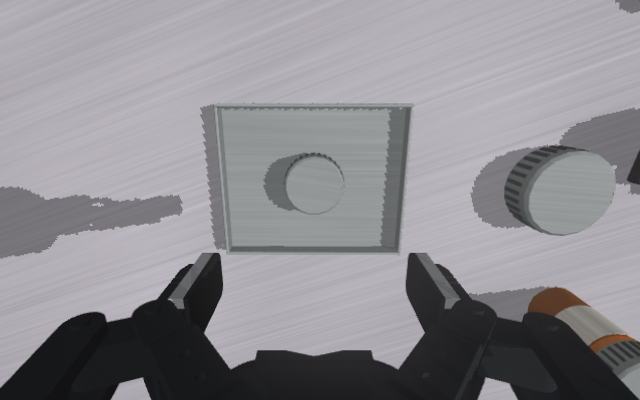

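The lid lies flat, top side up, near the tray's centre at about (315,183). The spare jar still stands at the lower right, and the gripper is clear of everything.

```bash
python3 -c "
from rig import *;print(sign_off())"
```

```text
the job is handed in; nothing more can be done
None
```

The clamped jar is open, its lid lies flat and top side up near the centre of the tray, the spare jar was not touched, and the job is handed in at about 13 s; no verdict was returned.

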